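# Proof-tug three snap-in mould pins and set the failed one aside

### The arm

A 6-joint arm with a two-finger parallel gripper is mounted at the origin on a cart in front of the work surface, level with it; the furniture and walls round the work are solid. World frame = base frame: x ahead of the robot, y to its left, z up, the work surface at z = 0. Lengths are in mm, angles in degrees, forces in N, time in s.
With the tool pointing down it reaches from about 350 to 975 mm from the base axis. Payload 7.1 kg.
Tool frame: the origin (TCP) lies midway between the tips of the shut fingers; the grasp point (between the pads) lies 19 mm behind it (env.grasp_offset is the distance from the TCP to the grasp point, in mm); z points along the fingers, y is the direction in which the jaws open and shut (so a half turn about z gives the same grasp; the last joint's range is limited). The gripper opens to 88 mm and grips with 3 to 60 N. Pads are 20 mm wide; open, the fingers measure 115 mm over their backs; the gripper's body (75 mm by 178 mm) begins 61 mm behind the grasp point.
Start: joints at [-65.203, 24.242, 93.386, -0, 62.372, -1.089], TCP at [272.88, -562.264, 222.675] pointing down, gripper open.
Joint ranges: [-172.04, 172.04], [-51.8, 120.97], [4.93, 147.93], [-75.15, 255.16], [6.16, 154.13], [-145.62, 145.62]. Speed limits (degrees/s): [136.94, 136.94, 172.46, 180, 180, 180].

### API

Orientations are given as a 3x3 rotation matrix whose columns are the frame's x, y, z axes.
In Python, from bench import env gives the robot as it stands. Calls block until the motion is done:
- env.move_ptp(position, orientation): joint-space move of the TCP to a pose.
- env.move_linear(position, orientation=None, rate=150): straight line of the TCP; orientation=None keeps the orientation; rate is the mean speed in mm/s.
- env.movej(angles): joint-space move.
- env.gripper_to(opening, effort=None): finger opening in mm; effort is the grip in N (None keeps the last); returns when the fingers have stopped.
- env.pause(seconds).
- env.inverse_kinematics(position, orientation): joint angles nearest the present ones, or None.
- env.read_state(): the state.
- env.get_image(name): name is "scene" or "top"; returns the picture (420x560x3 uint8, red, green, blue); there is no depth.
- env.get_calibration(name): a dict with "intrinsics" (3x3 intrinsics, pixels), "origin" and "orientation" of the camera in the world. Camera axes: x right, y down, z forward; pixel columns grow to the right and rows downward; lengths in mm; the calibration is good to about 2 mm. A picture is of the moment at which its call begins. get_calibration takes no time and is no camera call.
A pose or a line that the arm cannot do raises env.MotionError and nothing moves.
- env.close_job(): hands the job in, once; it reports no verdict.
The state is a dict: "time": time; "joints": joint angles; "joint_velocities": joint speeds; "effort": joint torques, N m; "position": TCP position; "tool_rot": TCP orientation; "force": force on the tool from outside, world axes, zero at the start; "torque": the same for the moment, N m; "finger_gap": finger opening in mm.
Only numpy, scipy, OpenCV 4.12 (cv2) and the standard library are available. Lean on these libraries where they do the work, as an engineer would, in place of code of your own. Each camera call takes 0.05 s, during which the arm holds its last target.

### The job

One of the three brass snap-in pins in the plaster blocks has a failed catch: test them all by tugging each straight up. A sound pin rises a few millimetres and catches; pull it steadily with about 12 N for half a second, never more than 20 N, then let go and leave it standing raised at its catch, as the sign that it is tested. The pin that comes out is the failed one: draw it right out and set it in the small terracotta cup, leaving the cup upright and the other things on the bench undisturbed.

Things in the scene. Friction and masses are not known exactly. Their poses are not given: they have to be found in the camera images.
- pin_a_grip (a point): brass snap-in pin, one of three alike; the point is on its upright axis, half-way up its round grip (16 mm across, 40 mm tall, reaching 22 mm below and 18 mm above the point). Under the grip is a flange 23 mm across, 4 mm thick, resting on the block's top 26 mm below the point; under that a shank 11 mm across, 34 mm long with a round foot, in the block's hole. Its behaviour: see rack and the blocks
- pin_b_grip (a point): brass snap-in pin, one of three alike; the point is on its upright axis, half-way up its round grip (16 mm across, 40 mm tall, reaching 22 mm below and 18 mm above the point). Under the grip is a flange 23 mm across, 4 mm thick, resting on the block's top 26 mm below the point; under that a shank 11 mm across, 34 mm long with a round foot, in the block's hole. Its behaviour: see rack and the blocks
- pin_c_grip (a point): brass snap-in pin, one of three alike; the point is on its upright axis, half-way up its round grip (16 mm across, 40 mm tall, reaching 22 mm below and 18 mm above the point). Under the grip is a flange 23 mm across, 4 mm thick, resting on the block's top 26 mm below the point; under that a shank 11 mm across, 34 mm long with a round foot, in the block's hole. Its behaviour: see rack and the blocks
- block_a: white plaster mould block 62 x 62 x 48 mm, held fast in the rack; origin at the centre of its underside, z up, x across the row, y along the row. The pin's hole is in the centre of its top, 12 mm across and 40 mm deep. The blocks stand in a row 84 mm apart, underside 12 mm above the bench. If its pin is the failed one, that lifts out with only its own weight, about 60 g, and meets no catch
- block_b: white plaster mould block 62 x 62 x 48 mm, held fast in the rack; origin at the centre of its underside, z up, x across the row, y along the row. The pin's hole is in the centre of its top, 12 mm across and 40 mm deep. The blocks stand in a row 84 mm apart, underside 12 mm above the bench. If its pin is the failed one, that lifts out with only its own weight, about 60 g, and meets no catch
- block_c: white plaster mould block 62 x 62 x 48 mm, held fast in the rack; origin at the centre of its underside, z up, x across the row, y along the row. The pin's hole is in the centre of its top, 12 mm across and 40 mm deep. The blocks stand in a row 84 mm apart, underside 12 mm above the bench. If its pin is the failed one, that lifts out with only its own weight, about 60 g, and meets no catch
- rack: wooden rack screwed to the bench: 106 x 276 mm, cleats 26 mm high along its long sides; origin at the centre of its underside, y along the row. A sound pin slides up with 2.5 to 3 N of drag through a play of 2 to 8 mm, which differs from pin to pin, then its catch takes the load and yields 0.2 mm more per newton; let go, it stays up at its catch
- cup_center (a point): small unglazed terracotta cup standing loose on the bench: 62 mm across the rim, 53 mm high, open top, mouth 52 mm wide inside, narrowing to about 40 mm at its floor, which is 5 mm thick; the point lies on its axis half-way up (26.5 mm over the bench), z up
- modelling_tool: boxwood modelling tool, 10 x 183 x 14 mm, lying on the bench; a bystander; origin at the centre of its underside
- sprig_mould_1: small plaster sprig mould, 50 x 62 x 26 mm, on the bench behind the rack; a bystander; origin at the centre of its underside
- timer: wind-up timer, 41 x 64 x 65 mm, standing behind the rack; a bystander; origin at the centre of its underside
- wedge_3: hardwood wedge, 32 x 70 x 26 mm, on the bench near its front edge; a bystander; origin at the centre of its underside
- rib_wood: wooden kidney rib, 47 x 116 x 6 mm, lying on the bench near its front edge; a bystander; origin at the centre of its underside
Not all that is in view belongs to the job. What is shaped like the part that bears pin_b_grip but turquoise is not meant. There is more than one size of the part that bears cup_center; the job needs the larger.

How it is judged (in metres and radians):
On the way, in this order (a step that is already met when the one before it is completed fails the run):
1. a first sound pin is tugged at its catch with the set force (7 N or more, for 0.3 s) ((z of pin_a_grip in the frame of block_a above 0.07815 m or z of pin_c_grip in the frame of block_c above 0.08265 m)), for 0.3 s.
2. the other sound pin is tugged likewise, the first standing raised at its catch (((z of pin_a_grip in the frame of block_a above 0.07815 m and z of pin_c_grip in the frame of block_c above 0.078 m) or (z of pin_c_grip in the frame of block_c above 0.08265 m and z of pin_a_grip in the frame of block_a above 0.0755 m))), for 0.3 s.
At the end, for the whole second after the job is handed in: both sound pins stand raised at their catches (no more than about 1.5 mm and 3.5 mm sunk back from them); the failed pin lies or stands at rest in the cup (middle of its grip within 40 mm of the cup's axis, at most 55 mm above the cup's middle); the cup stands upright on the bench (within 0.15 rad) (z of pin_a_grip in the frame of block_a above 0.0755 m and z of pin_c_grip in the frame of block_c above 0.078 m and horizontal distance between pin_b_grip and cup_center below 0.04 m and z of pin_b_grip in the frame of cup_center between -0.02 and 0.055 m and angle between cup_center's own z axis and vertical below 0.15 rad and height (world z) of cup_center below 0.035 m and linear speed of pin_b below 0.03 m/s); the robot touches nothing.
It fails at once if a sound pin is pulled with more than about 22 N (a catch drawn 4.3 mm past the start of its hold) (z of pin_a_grip in the frame of block_a above 0.0813 m or z of pin_c_grip in the frame of block_c above 0.0858 m).
It fails at once if the cup is knocked over (angle between cup_center's own z axis and vertical above 0.6 rad).
It fails at once if a bystander is shifted by more than 30 mm (distance of any of modelling_tool, sprig_mould_1, timer, wedge_3, rib_wood from where it was at the start of the episode above 0.03 m).
It also fails if it takes over 67 s, if anything falls off the work surface, if the arm or the gripper's body presses on something with over 40 N, if the wrist force passes 120 N, or if a joint passes its speed limit or range.

## Working session

There is one attempt and no reset: what is moved stays moved. The work goes in short steps, each a Python script; the robot and the scene stay as the last script left them, time stands still between calls to the robot, and variables do not carry over. Pictures are saved under pics/ and viewed, and the job is handed in when it is done.

```bash
ls; mkdir -p pics; python3 - <<'E'
from bench import env
import cv2,numpy as np
for n in("scene","top"):
    im=env.get_image(n); cv2.imwrite(f"pics/{n}0.png",im[:,:,::-1])
    c=env.get_calibration(n); print(n,np.round(c["intrinsics"],2).tolist(),np.round(c["origin"],1),np.round(c["orientation"],4).tolist())
s=env.read_state();print(s["time"],s["force"],s["finger_gap"],env.grasp_offset,np.round(s["tool_rot"],3))
E
```

```text
pics
scene [[426.33, 0.0, 280.06], [0.0, 426.33, 209.8], [0.0, 0.0, 1.0]] [-112.4  529.6  704.5] [[-0.5592, -0.4862, 0.6716], [-0.8288, 0.3478, -0.4383], [-0.0205, -0.8017, -0.5974]]
top [[514.39, 0.0, 279.12], [0.0, 514.39, 205.7], [0.0, 0.0, 1.0]] [ 361.    69.5 1340.2] [[0.0263, -0.9877, 0.154], [-0.9996, -0.0243, 0.0149], [-0.011, -0.1543, -0.988]]
0.1 [0.15978547 0.12712534 0.35185047] 87.7263160279464 18.700000000000003 [[ 0.9    0.437 -0.001]
 [ 0.437 -0.9    0.001]
 [ 0.    -0.001 -1.   ]]
```

View pics/scene0.png

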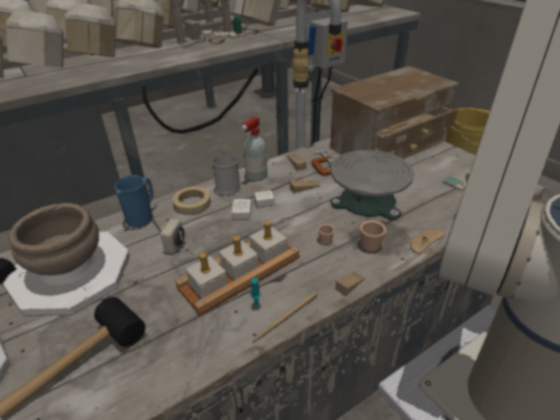

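View pics/top0.png

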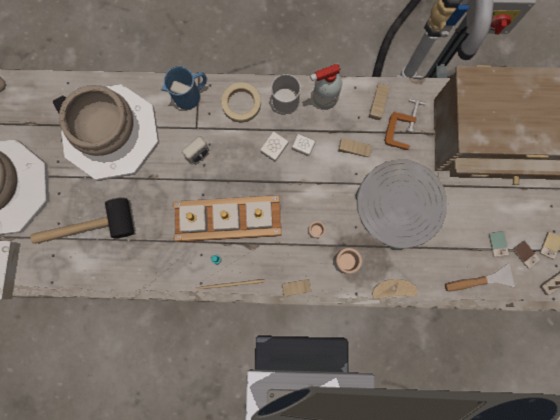

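The top view shows the three pins at about (190,217), (225,215) and (258,213). The larger cup is at about (348,261), the small cup at (316,230), and the turquoise decoy at (216,259). I'll crop in to measure more finely.

```bash
python3 - <<'E'
import cv2
t=cv2.imread("pics/top0.png"); s=cv2.imread("pics/scene0.png")
cv2.imwrite("pics/t1.png",cv2.resize(t[185:285,165:375][:, :125],None,fx=6,fy=6,interpolation=cv2.INTER_CUBIC)[:600])
cv2.imwrite("pics/t2.png",cv2.resize(t[210:285,295:385],None,fx=8,fy=8,interpolation=cv2.INTER_CUBIC))
cv2.imwrite("pics/s1.png",cv2.resize(s[210:310,175:305],None,fx=6,fy=6,interpolation=cv2.INTER_CUBIC))
cv2.imwrite("pics/s2.png",cv2.resize(s[210:260,305:405],None,fx=8,fy=8,interpolation=cv2.INTER_CUBIC))
E
```

```text
(no output)
```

View pics/t1.png

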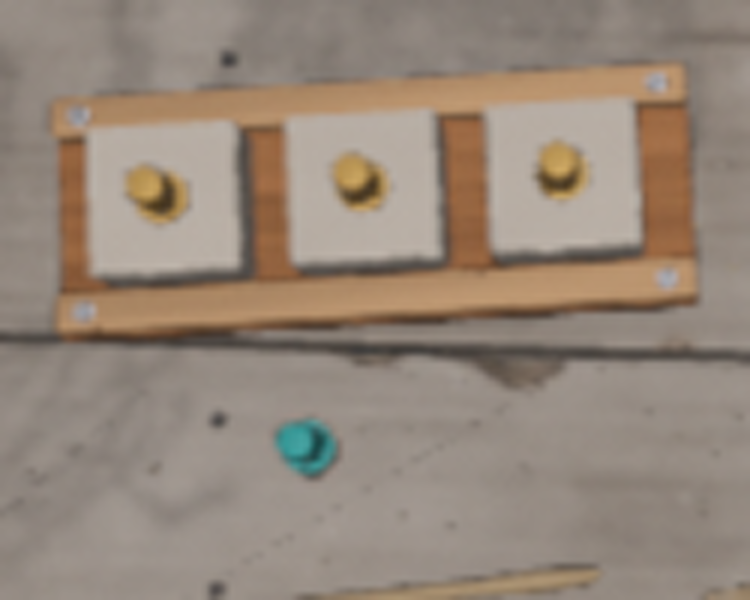

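View pics/t2.png

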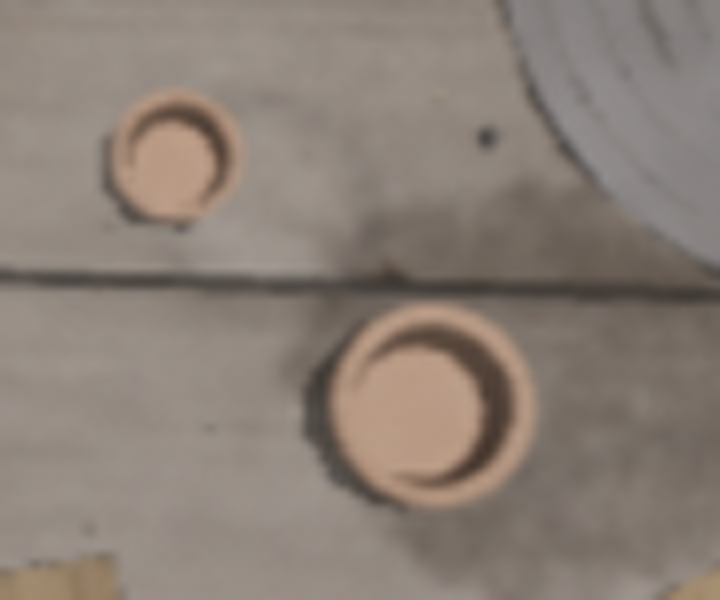

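View pics/s1.png

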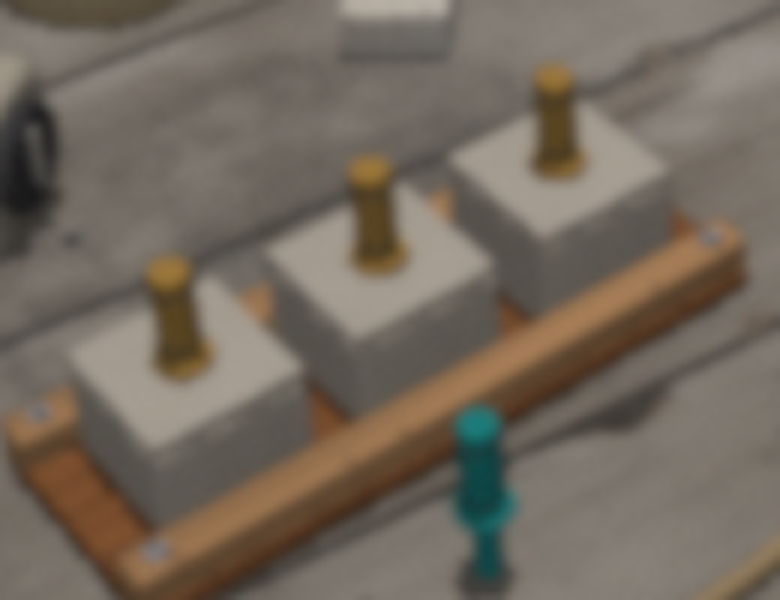

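View pics/s2.png

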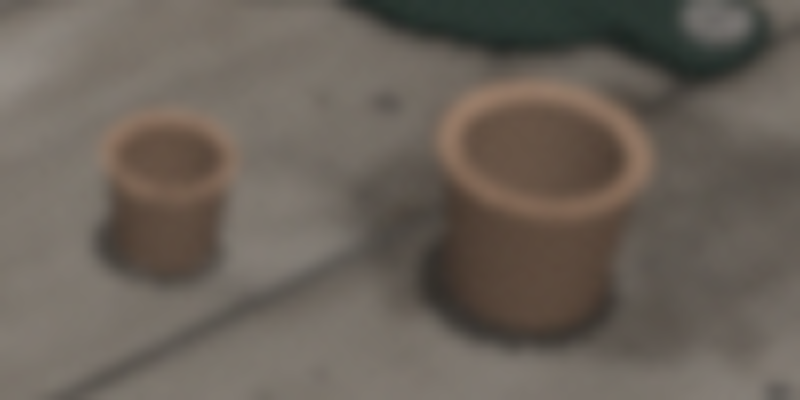

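```bash
cat >h.py <<'E'
from bench import env
import numpy as np
def ray(n,u,v):
    c=env.get_calibration(n);d=np.linalg.inv(np.array(c["intrinsics"]))@[u,v,1];return np.array(c["origin"]),np.array(c["orientation"])@d
def pz(n,u,v,z):
    o,d=ray(n,u,v);return o+d*(z-o[2])/d[2]
def tri(a,b):
    A=[];B=[]
    for n,u,v in(a,b):
        o,d=ray(n,u,v);d=d/np.linalg.norm(d);P=np.eye(3)-np.outer(d,d);A.append(P);B.append(P@o)
    return np.linalg.lstsq(np.vstack(A),np.hstack(B),rcond=None)[0]
E
python3 - <<'E'
from h import *
q=lambda p,o,s:((p[0]+.5)/s-.5+o[0],(p[1]+.5)/s-.5+o[1])
np.set_printoptions(precision=1,suppress=True)
for nm,t,s,z in[("top",(148,186),(169,270),104),("top",(353,175),(371,170),104),("top",(558,161),(554,80),104),("fl",(163,195),(182,357),63),("fl",(361,184),(378,252),63),("fl",(562,172),(558,160),63)]:
    a=q(t,(165,185),6);b=q(s,(175,210),6)
    print(nm,tri(("top",*a),("scene",*b)),pz("top",*a,z),pz("scene",*b,z))
for nm,cs in[("A",[(88,128),(240,121),(243,268),(92,276)]),("B",[(285,116),(436,110),(443,256),(291,265)]),("C",[(484,105),(634,98),(641,245),(490,255)])]:
    P=np.array([pz("top",*q(c,(165,185),6),60) for c in cs]);print(nm,P.mean(0),P[1]-P[0],P[3]-P[0])
a=q((433,404),(295,210),8);b=q((546,150),(305,210),8)
print("cup",tri(("top",*a),("scene",*b)),pz("top",*a,53),pz("scene",*b,53), pz("top",*q((329,404),(295,210),8),53)-pz("top",*q((537,404),(295,210),8),53))
a=q((176,155),(295,210),8);b=q((169,153),(305,210),8)
print("small",tri(("top",*a),("scene",*b)))
E
```

```text
top [524.4 306.5 105.6] [524.  305.8 104. ] [527.1 306.8 104. ]
top [530.9 223.4 105.4] [530.6 222.9 104. ] [533.1 223.4 104. ]
top [538.7 140.5 103.6] [538.3 140.  104. ] [538.7 141.1 104. ]
fl [526.  307.5  63.2] [525.8 307.1  63. ] [526.6 307.8  63. ]
fl [532.3 224.3  65.1] [532.5 224.4  63. ] [534.5 223.4  63. ]
fl [539.6 140.5  63.6] [539.6 140.5  63. ] [540.2 140.2  63. ]
A [524.9 306.5  60. ] [  4.6 -63.9   0. ] [-62.4  -5.2   0. ]
B [531.9 223.6  60. ] [  4.1 -63.5   0. ] [-62.9  -5.4   0. ]
C [538.6 140.6  60. ] [  4.5 -63.    0. ] [-63.3  -4.8   0. ]
cup [428.9 -87.9  52.9] [429.  -87.8  53. ] [428.7 -88.   53. ] [-1.7 64.6  0. ]
small [506.7  -7.4  38. ]
```

```bash
cat >>h.py <<'E'
a=np.array([0.9965,0.0838,0.]); 
R=np.column_stack([np.cross(a,[0,0,-1]),a,[0,0,-1]])
PINS=[(525.3,306.7),(532.2,223.7),(539.2,140.5)]
ZG=72.
def st(tag=""):
    s=env.read_state();print(tag,"t%.2f"%s["time"],"p",np.round(s["position"],2),"F",np.round(s["force"],2),"gap %.2f"%s["finger_gap"]);return s
def fz(n=3):
    v=[]
    for _ in range(n): v.append(env.read_state()["force"]);env.pause(0.02)
    return np.mean(v,0)
E
python3 - <<'E'
from h import *
print(R)
x,y=PINS[2]
print(env.inverse_kinematics([x,y,ZG],R),env.inverse_kinematics([x,y,ZG],R@np.diag([-1,-1,1])))
s=env.read_state()
env.move_linear([s["position"][0],s["position"][1],300]) 
env.move_ptp([x,y,220],R); st()
env.gripper_to(50)
env.move_linear([x,y,ZG]); env.pause(.1); st("down")
import cv2
for n in("scene","top"): cv2.imwrite(f"pics/{n}1.png",env.get_image(n)[:,:,::-1])
im=cv2.imread("pics/scene1.png"); cv2.imwrite("pics/s3.png",cv2.resize(im[150:310,175:335],None,fx=3.7,fy=3.7,interpolation=cv2.INTER_CUBIC))
E
```

```text
[[-0.0838  0.9965  0.    ]
 [ 0.9965  0.0838  0.    ]
 [ 0.      0.     -1.    ]]
[ 1.33811312e+01  3.11277276e+01  1.06994989e+02 -2.54444375e-14
  4.18772835e+01  8.57419106e+00] None
 t3.43 p [539.52 139.85 220.11] F [-0.08 -0.18 -0.74] gap 88.15
down t5.42 p [539.94 140.67  73.  ] F [-0.46  0.36  0.01] gap 49.78
```

View pics/s3.png

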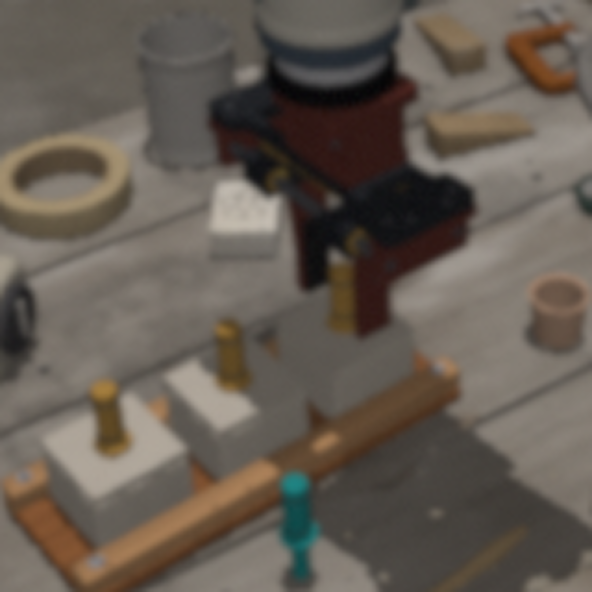

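The fingers straddle the right-hand pin, in the crop around (340,290). I'll close lightly and check the lateral force.

```bash
python3 - <<'E'
from h import *
print(fz(5));
for _ in range(3): st();env.pause(.02)
env.gripper_to(10,6); env.pause(.1)
st("closed"); print(fz(5))
E
```

```text
[ 0.32975745  0.20644483 -0.08345644]
 t5.60 p [539.58 140.6   72.64] F [0.01 0.18 0.34] gap 50.07
 t5.62 p [539.53 140.55  72.58] F [-0.04 -0.46  0.8 ] gap 50.43
 t5.63 p [539.48 140.56  72.51] F [-0.04  0.81  0.73] gap 50.25
closed t6.38 p [540.02 140.61  72.16] F [ 4.35 -0.47 -1.41] gap 15.84
[ 4.38727394  0.03887579 -1.28403777]
```

```bash
cat >>h.py <<'E'
def centre(x,y,z):
    p=np.array([x,y,z],float)
    for k in range(5):
        f=fz(4); l=f@a
        if abs(l)<0.8: break
        p=p+a*np.clip(l*0.12,-.7,.7); env.move_linear(p,rate=10); env.pause(.06)
    print("centred",np.round(p,2),"F",np.round(f,2)); return p
def tug(p,grip=45):
    env.gripper_to(10,grip); env.pause(.15); f0=fz(5); print("base",np.round(f0,2))
    p=p.copy();z0=p[2];res=None;step=.6
    while p[2]-z0<16.5:
        p[2]+=step; env.move_linear(p,rate=10); env.pause(.03); s=env.read_state()
        f=fz(3); pull=f0[2]-f[2]
        print("dz %.2f pull %.2f lat %.1f %.1f t%.2f"%(p[2]-z0,pull,*(f-f0)[:2],s["time"]))
        if pull>4.5: step=.35
        if p[2]-z0>9.5 and pull<2: return "failed",p,z0
        if pull>=11: return "sound",p,z0
        
    return "?",p,z0
E
python3 - <<'E'
from h import *
p=centre(*PINS[2],ZG)
r,p,z0=tug(p); print(r)
if r=="sound":
    env.pause(.5); print("hold",np.round(fz(5),2)); st()
    import json; 
import json; json.dump([r,list(p),z0],open("last.json","w"))
E
```

```text
centred [540.63 140.62  72.  ] F [0.63 0.2  2.61]
base [ 0.11 -0.37  4.13]
dz 0.60 pull 5.94 lat 0.8 0.8 t8.38
dz 0.95 pull 6.81 lat 0.1 1.1 t8.72
dz 1.30 pull 7.56 lat -0.3 0.4 t9.05
dz 1.65 pull 6.40 lat -1.3 0.7 t9.38
dz 2.00 pull 6.80 lat -0.9 1.1 t9.72
dz 2.35 pull 6.86 lat -1.6 0.7 t10.05
dz 2.70 pull 6.81 lat -1.8 0.3 t10.38
dz 3.05 pull 6.82 lat -2.3 0.5 t10.72
dz 3.40 pull 6.83 lat -2.4 0.9 t11.05
dz 3.75 pull 8.21 lat -1.4 0.1 t11.38
dz 4.10 pull 9.53 lat -1.8 0.3 t11.72
dz 4.45 pull 11.46 lat -1.6 0.6 t12.05
sound
hold [-1.95 -0.26 -7.6 ]
 t12.68 p [540.54 140.61  76.41] F [-2.11 -0.43 -6.96] gap 14.97
```

The preload from closing biased my baseline by +4 N. The force reads zero with nothing touching, so the absolute pull is only about 7.5 N (drag was about 2.7 N). I'll raise the pull to 12 N using absolute force.

```bash
sed -i 's/pull=f0\[2\]-f\[2\]/pull=-f[2]/; s/if pull>=11:/if pull>=10.8:/' h.py
cat >>h.py <<'E'
def finish(p):
    p=p.copy(); st("hold start")
    env.pause(.6); print("hold F",np.round(fz(5),2))
    # relax until little upward pull remains
    for k in range(14):
        f=fz(3)
        if -f[2]<3.0: break
        p[2]-=0.3; env.move_linear(p,rate=10); env.pause(.03)
    print("relaxed",np.round(f,2),p[2])
    env.gripper_to(40,20); st("open")
    env.move_linear([p[0],p[1],150]); 
E
python3 - <<'E'
from h import *
import json,cv2
r,p,z0=json.load(open("last.json"));p=np.array(p)
for k in range(6):
    f=fz(4); print("pull %.2f z %.2f"%(-f[2],p[2]))
    if -f[2]>=11: break
    p[2]+=.4; env.move_linear(p,rate=10); env.pause(.05)
finish(p)
env.move_ptp([*PINS[1],150],R); st()
env.move_linear([*PINS[1],ZG])
cv2.imwrite("pics/scene2.png",env.get_image("scene")[:,:,::-1])
im=cv2.imread("pics/scene2.png"); cv2.imwrite("pics/s4.png",cv2.resize(im[150:310,175:335],None,fx=3.7,fy=3.7,interpolation=cv2.INTER_CUBIC))
E
```

```text
pull 7.35 z 76.45
pull 8.86 z 76.85
pull 10.90 z 77.25
pull 12.96 z 77.65
hold start t13.85 p [540.51 140.59  77.52] F [ -0.04   0.24 -13.5 ] gap 15.42
hold F [ -1.55  -0.29 -13.36]
relaxed [-4.7  -0.11 -2.59] 75.24999999999997
open t17.84 p [540.87 140.66  75.36] F [-0.65  0.2   0.11] gap 39.86
 t18.92 p [531.12 224.32 148.54] F [-0.15  0.36  0.5 ] gap 39.67
```

View pics/s4.png

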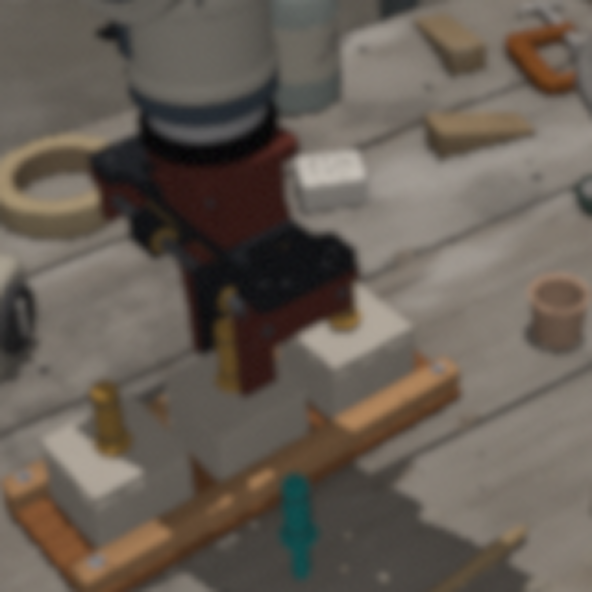

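The 13 N hold was done and the first pin released. The fingers now straddle the middle pin, in the crop around (230,340). Next I tug it.

```bash
python3 - <<'E'
from h import *
import json
env.gripper_to(10,6); env.pause(.1); st("closed")
p=centre(*PINS[1],ZG)
r,p,z0=tug(p); print(r)
json.dump([r,list(p),z0],open("last.json","w"))
if r=="sound": finish(p)
E
```

```text
closed t20.23 p [533.2  224.    72.61] F [ 2.87 -0.36  2.96] gap 15.61
centred [533.38 223.8   72.  ] F [ 0.94 -0.37  7.33]
base [ 0.99 -0.26  7.7 ]
dz 0.60 pull -2.96 lat 1.2 0.8 t22.84
dz 1.20 pull 2.05 lat 2.0 2.0 t23.18
dz 1.80 pull 3.04 lat 2.6 1.9 t23.51
dz 2.40 pull 2.09 lat 2.1 2.0 t23.84
dz 3.00 pull 2.09 lat 2.0 1.6 t24.18
dz 3.60 pull 1.93 lat 1.5 1.8 t24.51
dz 4.20 pull 2.68 lat 1.5 2.0 t24.84
dz 4.80 pull 2.15 lat 1.9 2.1 t25.18
dz 5.40 pull 2.93 lat 1.7 2.0 t25.51
dz 6.00 pull 2.43 lat 1.6 1.9 t25.84
dz 6.60 pull 2.11 lat 1.8 2.1 t26.18
dz 7.20 pull 2.16 lat 1.6 2.0 t26.51
dz 7.80 pull 2.03 lat 1.4 1.7 t26.84
dz 8.40 pull 2.16 lat 1.5 1.7 t27.18
dz 9.00 pull 5.01 lat 2.1 2.8 t27.51
dz 9.35 pull 6.43 lat 2.4 2.6 t27.84
dz 9.70 pull 7.44 lat 2.6 2.4 t28.18
dz 10.05 pull 9.66 lat 3.0 2.4 t28.51
dz 10.40 pull 11.05 lat 2.9 2.6 t28.84
sound
hold start t28.89 p [533.24 223.76  82.25] F [  4.41   2.16 -10.41] gap 15.46
hold F [  3.64   2.58 -11.44]
relaxed [ 1.18  1.42 -2.34] 80.29999999999991
open t32.55 p [533.36 223.78  80.33] F [-0.13 -0.05  0.88] gap 40.13
```

The middle pin is sound as well: 7.5 mm of play, then a catch at about 11 N. That leaves the left pin, which I'll tug gently and higher up. First I'll check the wheel's clearance from the cup.

```bash
python3 - <<'E'
from h import *
import json,cv2
print("wheel",tri(("top",402,204),("scene",371,172)), tri(("top",359,204),("scene",333,163)))
x,y=PINS[0]; x+=1.2
env.move_ptp([x,y,150],R)
env.move_linear([x,y,78])
im=env.get_image("scene")[:,:,::-1]
cv2.imwrite("pics/s5.png",cv2.resize(im[150:310,155:335],None,fx=3.7,fy=3.7,interpolation=cv2.INTER_CUBIC))
env.gripper_to(10,6); env.pause(.1); st("closed")
p=centre(x,y,78)
r,p,z0=tug(p,25); print(r)
json.dump([r,list(p),z0],open("last.json","w"))
E
```

```text
wheel [ 567.40055203 -210.30129257   97.56742694] [561.42722349 -85.46669617 170.63338518]
closed t34.88 p [526.75 306.91  78.54] F [-0.1   0.17  5.69] gap 15.63
centred [526.36 306.69  78.  ] F [-0.73  0.09  5.12]
base [-0.45 -0.48  5.5 ]
dz 0.60 pull -2.10 lat -0.3 -0.1 t36.05
dz 1.20 pull 0.99 lat 0.7 1.1 t36.38
dz 1.80 pull 0.76 lat 1.0 0.8 t36.72
dz 2.40 pull 0.79 lat 0.0 0.7 t37.05
dz 3.00 pull 1.23 lat 0.7 0.3 t37.38
dz 3.60 pull 0.97 lat 0.8 0.4 t37.72
dz 4.20 pull 1.08 lat 0.4 0.4 t38.05
dz 4.80 pull 0.77 lat 0.8 0.5 t38.38
dz 5.40 pull 0.75 lat 0.6 0.9 t38.72
dz 6.00 pull 0.73 lat 0.5 0.1 t39.05
dz 6.60 pull 0.39 lat -0.1 0.6 t39.38
dz 7.20 pull 0.69 lat 0.2 0.6 t39.72
dz 7.80 pull 0.45 lat 0.3 0.3 t40.05
dz 8.40 pull 0.34 lat 0.0 0.3 t40.38
dz 9.00 pull 0.86 lat 0.5 0.8 t40.72
dz 9.60 pull 1.20 lat 0.3 0.1 t41.05
failed
```

View pics/s5.png

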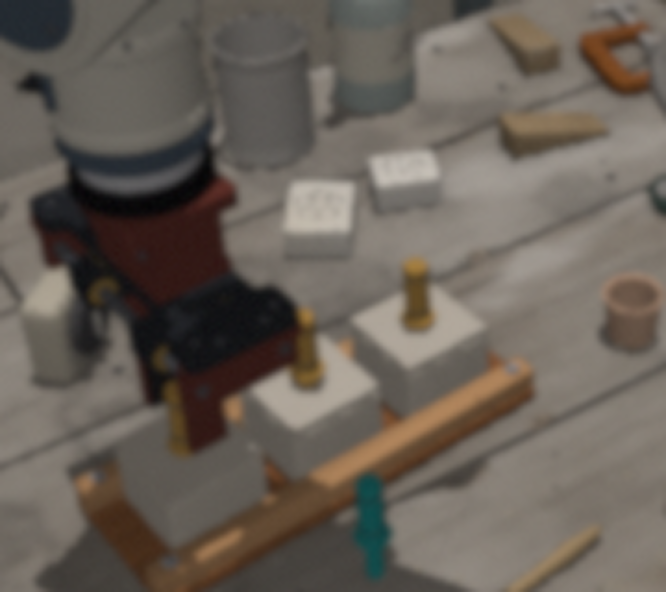

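The crop shows both other pins standing raised, at (415,290) and (305,345). The left pin pulled with about 0.8 N and met no catch, so it's the failed one. The wheel's top is at z ≈ 100, clear of the gripper body. I'll draw the pin out and carry it over the cup.

```bash
python3 - <<'E'
from h import *
import json,cv2
r,p,z0=json.load(open("last.json"))
env.gripper_to(10,35)
env.move_linear([p[0],p[1],125],rate=50)
env.move_linear([p[0],p[1],230],rate=120)
env.move_ptp([429.8,-87.9,230],R); st()
env.move_linear([429.8,-87.9,125],rate=120)
im=env.get_image("scene")[:,:,::-1]
cv2.imwrite("pics/s6.png",cv2.resize(im[110:270,295:455],None,fx=3.7,fy=3.7,interpolation=cv2.INTER_CUBIC))
st()
E
```

```text
t44.74 p [430.4  -87.48 230.06] F [ 0.39  1.31 -1.28] gap 15.36
 t45.82 p [430.39 -87.95 125.6 ] F [-0.18 -0.28 -1.23] gap 15.34
```

View pics/s6.png

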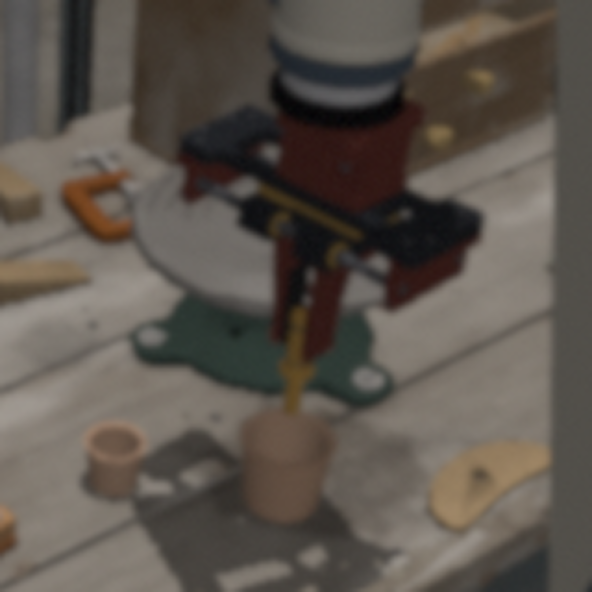

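The pin hangs over the cup mouth, with its tip near (290,412) in the crop. I'll lower it with a contact check and release.

```bash
python3 - <<'E'
from h import *
import cv2
b=fz(5)[2]
env.move_linear([429.8,-87.9,66],rate=60); st()
z=66
while z>58.6:
    z-=1; env.move_linear([429.8,-87.9,z],rate=15); f=fz(3)[2]
    if f-b>2: print("contact",z,f); break
st()
env.gripper_to(34,10); env.pause(.2); st("open")
env.move_linear([429.8,-87.9,180],rate=100); 
env.move_linear([429.8,-200,260],rate=200); env.pause(.2); st("away")
for n in("scene","top"): cv2.imwrite(f"pics/{n}7.png",env.get_image(n)[:,:,::-1])
im=cv2.imread("pics/scene7.png")
A=cv2.resize(im[205:305,175:275],None,fx=4,fy=4,interpolation=cv2.INTER_CUBIC);B=cv2.resize(im[180:280,310:410],None,fx=4,fy=4,interpolation=cv2.INTER_CUBIC)
cv2.imwrite("pics/s7.png",np.hstack([A,B]))
E
```

```text
t47.03 p [430.08 -87.94  66.26] F [-0.15 -0.17 -1.06] gap 15.34
 t49.43 p [429.76 -87.89  57.97] F [-0.48  0.65 -0.96] gap 15.11
open t50.15 p [429.81 -87.89  58.01] F [ 0.08 -0.7   0.62] gap 33.91
away t52.56 p [ 429.44 -199.04  259.25] F [-0.24  0.37  0.46] gap 34.20
```

View pics/s7.png

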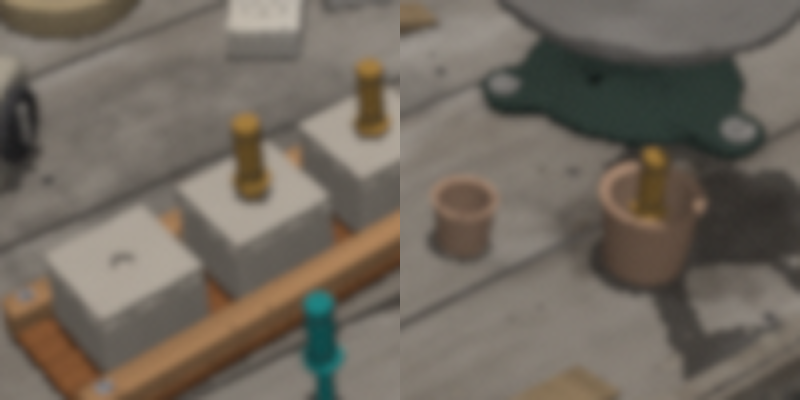

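View pics/scene7.png

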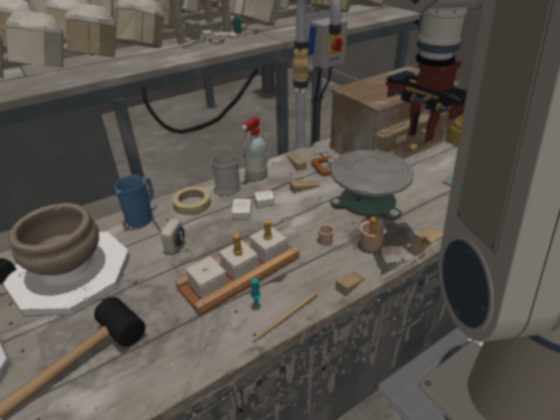

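The pin is standing in the upright cup, at (373,228) in the scene picture. The two sound pins stand raised: their tops moved up about 1.3 px (≈3.4 mm) and 3.1 px (≈8 mm). The bystanders look unmoved, so I'm handing in.

```bash
python3 - <<'E'
from h import *
env.close_job(); print("done")
E
```

```text
the job is handed in; nothing more can be done
done
```

All three pins are tested. The failed one, at the left-hand end of the row, is in the larger terracotta cup, and I handed the job in at about 52.6 s of the 67 s allowed.

| Pin | Play before catch | Pull at catch | Result |
|---|---|---|---|
| Right | about 3 mm | about 13 N, for over 0.5 s | sound, left raised |
| Middle | about 7.5 mm | about 11 N, for over 0.5 s | sound, left raised |
| Left | no catch in 9.6 mm | about 0.8 N (its own weight) | failed, drawn out and put in the cup |

- **Last checks:** the final picture shows the pin leaning inside the upright cup. The two sound pins have risen by about 3.4 mm and 8 mm as measured in the images. The gripper was clear of everything, and the bystanders looked unmoved by eye; I did not measure them.
- **What went wrong:** in the first tug I used a baseline biased by about 4 N of closing preload, so I first held that pin at only about 7.5 N. I then raised it to about 13 N using absolute force, and the highest single reading in any tug was 13.5 N.

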